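Close the board test fixture and lock it with its cross pin

TASK

Gently press the clear lid of the circuit-board test fixture fully down, then take the steel locking pin from its grey rest and thread it sideways through both ears of the bracket at the front, passing through the lid's lug between them, until the pin's collar sits against the ear. The bracket may stand a little nearer to or farther from the fixture on its slotted foot, so feel for the hole and never force the pin; let go of it when it is home, and leave the mug, the meter and the parts tray where they are.

Things in the scene. Friction and masses are not known exactly. Their poses are not given: they have to be found in the camera images.
- fixture: Board test fixture, fixed. Dark base 160 (x) x 200 (y) x 50 mm high; origin at the centre of its underside, z up, -x side = front (faces the robot). A steel foot plate, 6 mm high, 60 wide, reaches 110 mm out from the front and carries an aluminium clevis bracket: two upright ears, each 60 (x) x 8 (y) mm, tops at z = 78 mm, each with an 11 mm round hole in the middle of its width, axis along fixture y at z = 60 mm.
- hole_line (a point): Nominal hole axis midway between the ears: fixture x = -140, y = 0, z = 60 mm; axes as the fixture's. The bracket slides on its foot along fixture x only: the real holes stand up to 14 mm to either side of this point (new each time, given by no listed pose, both ears together). About 8 N sideways shifts it and it stays where left; rigid along y and z.
- ear_right (a point): Nominal point on the outer face of the -y ear (y = -23 to -15 mm): fixture x = -140, y = -23, z = 60 mm; as above, the real hole is up to 14 mm off along x. Axes as the fixture's. Nothing stands within 40 mm of the hole line outside the ears.
- ear_left (a point): The same on the outer face of the +y ear (y = 15 to 23 mm): fixture x = -140, y = 23, z = 60 mm.
- lid (a joint): Lid hinge angle, rad: 0 = closed (hard stop), grows as it opens; starts 0.25 to 0.5. Hinge along fixture y at x = 70, z = 52 mm; stiff: the lid stays where left, closes with 2 to 4 N at the press bar. From the front edge of its clear plate an aluminium lug (y = -5 to 5 mm) reaches between the ears. Closed, the lug's slot (42 mm along x, 13 high) is centred on hole_line, its top at z = 76 mm.
- lid_bar (a point): Middle of the top face of the black press bar (20 x 120 mm, 12 thick) over the lid's front edge, 135 mm from the hinge; with the lid closed it lies at fixture x = -65, y = 0, z = 79 mm. Press here: the bar is sprung against the lid, 8 mm of travel at 1.5 N/mm, so 6 to 9 N on it shut the lid softly before it bottoms. Its axes turn with the lid.
- pin: Steel locking pin, about 90 g. x runs along it from grip to tip; origin on the axis at the collar's front face. Shank 10 mm diameter, x = 0 to 60 mm, then the nose. Collar 20 mm diameter, x = -5 to 0. Starts level on the rest, axis 45 mm above the desk. Home: the collar face is on an ear's outer face (fixture y = -23, or 23 with the tip pointing to -y; either side will do), tip 18 mm out of the other ear.
- pin_grip (a point): Centre of the pin's black square grip, 14 x 14 mm, pin x = -47 to -5 mm (centre at -26 mm); axes as the pin's. The rest leaves it free on all sides.
- pin_tip (a point): Centre of the nose end, at pin x = 64 mm; axes as the pin's. The nose tapers from 10 mm to 7 mm diameter over the last 4 mm, so it enters a hole when within about 2 mm of its centre.
- rest: Grey pin rest, fixed: base 75 x 70 x 10 mm, two forked posts 50 mm high at x = -21 and 21 mm carrying the shank. Origin under its centre, x along the pin. The grip hangs free beyond its -x end.
- mug: White mug, loose, 76 mm wide, 92 mm high, origin under its centre. A bystander.
- meter: Hand multimeter lying flat, loose, 160 x 80 x 43 mm, origin under its centre. A bystander.
- tray: White divided parts tray, loose, 110 x 150 x 35 mm, origin under its centre. A bystander.

How it is judged:
By the outcome, as a careful person would: the job done as asked, in the order asked, and still so for the second after the job is handed in, with the robot touching nothing.
It also fails if it takes over 72 s, if anything falls off the work surface, if the arm or the gripper's body presses on something with over 40 N, if the wrist force passes 120 N, or if a joint passes its speed limit or range.

ROBOT

A 7-joint arm with a two-finger parallel gripper is mounted at the origin on the work surface. World frame = base frame: x ahead of the robot, y to its left, z up, the work surface at z = 0. Lengths are in m, angles in rad, forces in N, time in s.
With the tool pointing down it reaches from about 0.4 to 0.85 m from the base axis. Payload 4.5 kg.
Tool frame: the origin (TCP) lies on the centre line of the jaws, within the pads' length; the fingertips stand 11 mm ahead of it and the grasp point (between the pads) lies 8 mm behind it; z points along the fingers, y is the line along which they close (so a half turn about z gives the same grasp; the last joint's range is limited). The gripper opens to 88 mm and grips with 3 to 60 N. Pads are 18 mm wide; open, the fingers measure 123 mm over their backs; the gripper's body (75 mm by 187 mm) begins 45 mm behind the grasp point.
Start: joints at [1.177, 0.689, -0.195, 1.565, 0.157, 0.902, -0.215], TCP at [0.259, -0.569, 0.25] pointing down, gripper open.
Joint ranges: [-3.01, 3.01], [-0.46, 2.08], [-1.47, 1.51], [0.13, 2.56], [-1, 4.14], [0.04, 2.09], [-2.66, 2.66]. Speed limits (rad/s): [2.57, 2.57, 3.14, 3.14, 3.14, 3.14, 3.14].

INTERFACE

Orientations are given as a unit quaternion [x, y, z, w].
In Python, from plant import * gives the robot as it stands. The module is installed in compiled form; this text tells all that it offers.
- The arm moves only by the tool send_rows, never from a script. Its argument "motion" is a list of rows, each an object of numbers: "x", "y", "z": the shift along the tool's x, y, z in cm; "rx", "ry", "rz": the turn, a rotation vector about the tool's x, y, z in rad; "jaw": the finger opening in cm, from 0 to 8.81. In form: [{"x": .., "y": .., "z": .., "rx": .., "ry": .., "rz": .., "jaw": ..}, ...]. A call has exactly 5 rows; each row shifts and turns the commanded pose from where the row before left it, along the tool's axes as they then stand; what a row does not reach is not made up. A row lasts 1/10 s, in which the tool goes at most 50 mm and 8.59 degrees, less where a joint would pass 70% of its speed; a pose out of reach is approached as far as the arm can. A call is refused whole if a number of a shift passes 5 or a number of a turn 0.15, either way. A call with a gripper value outside its range is refused whole. The fingers move at their own pace and stop on an object; "grip_force" is the grip in N (left out, the last holds). Time passes only in rows, so rows that do not move let the fingers close, or fill a call up. It gives the time, the measured TCP pose, the force, the opening and the grip force at its end, in the units of the state.
- get_state(): the state, without advancing time (a new reading comes with each control period).
- snapshot(name): name is "scene" or "top" or "wrist"; returns a dict with "img" (400x640x3 uint8, red, green, blue), "vertical_fov" (degrees; the focal length in pixels is half the picture's height over the tangent of half this angle, whatever the lens; pixels are square), "cx", "cy" (the principal point, pixels), "extrinsics" (4x4, takes a point from camera to world coordinates). Camera axes: x right, y up, looking along -z (the intrinsics and any distortion apply to the point x, -y, -z); pixel columns grow to the right and rows downward; lengths in m; the calibration is good to about 2 mm. The wrist camera is an equidistant fisheye: a pixel r from the principal point sees the ray r / f radians off the axis. A picture is of the moment at which its call begins. There is no depth.
- finish_job(): hands the job in; it is judged then, once.
The state is a dict: "clock": time; "q": joint angles; "qd": joint speeds; "joint_torque": joint torques, N m; "tool_pos": TCP position; "eef_rot": TCP orientation; "contact_force": force on the tool from outside, world axes, zero at the start; "moment": the same for the moment, N m; "opening": opening from 0.0 (shut) to 1.0 (fully open); "finger_force": force on a finger pad.
Only numpy, scipy, OpenCV 4.12 (cv2) and the standard library are available. Lean on these libraries where they do the work, as an engineer would, in place of code of your own. Each camera call takes 0.05 s, during which the arm holds its last target. There are 200 camera calls.

## Working session

There is one attempt and no reset: what is moved stays moved. The work goes in short steps, Python scripts to look and compute and a tool call to move; the robot and the scene stay as the last step left them, time stands still between calls to the robot, and variables do not carry over. Pictures are saved under pics/ and viewed, at most 10 in all, crops included, and the job is handed in when it is done.

Besides the shell and the picture viewer there is one more tool, called after "Request:" as name(argument=value, ...) on one line, values as JSON. send_rows: Moves the arm, as the interface text tells. Its arguments: {"type":"object","properties":{"motion":{"type":"array"},"grip_force":{"type":"number"}},"required":["motion"]}

```bash
mkdir -p pics; python3 - <<'E'
from plant import *
import cv2,pickle,numpy as np
s=get_state();print({k:np.round(v,3).tolist() for k,v in s.items()})
for n in("scene","top"):
    d=snapshot(n);pickle.dump(d,open(n+'.pkl','wb'));print(n,d['vertical_fov'],d['cx'],d['cy'],np.round(d['extrinsics'],3).tolist(),[k for k in d])
    cv2.imwrite(f'pics/{n}0.png',d['img'][...,::-1])
E
```

```text
{'clock': 0.0, 'q': [1.177, 0.69, -0.194, 1.566, 0.157, 0.902, -0.215], 'qd': [-0.0, -0.001, -0.001, -0.001, 0.001, 0.001, -0.0], 'joint_torque': [-0.0, -52.755, -1.267, -15.342, -0.053, 0.007, 0.0], 'tool_pos': [0.259, -0.568, 0.249], 'eef_rot': [0.977, 0.212, -0.0, -0.001], 'contact_force': [-0.005, -0.192, -0.623], 'moment': [0.04, 0.013, -0.024], 'finger_force': 0.0, 'opening': 1.004}
scene 52.42053761664991 316.0359882215066 203.30507689591187 [[-0.665, -0.596, 0.45, 1.029], [0.747, -0.532, 0.399, 0.383], [0.001, 0.601, 0.799, 0.842], [0.0, 0.0, 0.0, 1.0]] ['img', 'vertical_fov', 'cx', 'cy', 'extrinsics']
top 48.61604194982343 307.0873660763765 195.48258436755526 [[-0.016, 0.982, -0.186, 0.344], [-1.0, -0.016, 0.003, -0.01], [-0.0, 0.186, 0.983, 1.335], [0.0, 0.0, 0.0, 1.0]] ['img', 'vertical_fov', 'cx', 'cy', 'extrinsics']
```

View pics/scene0.png

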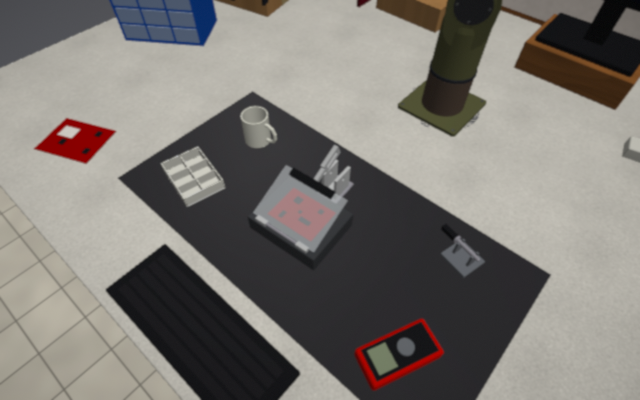

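View pics/top0.png

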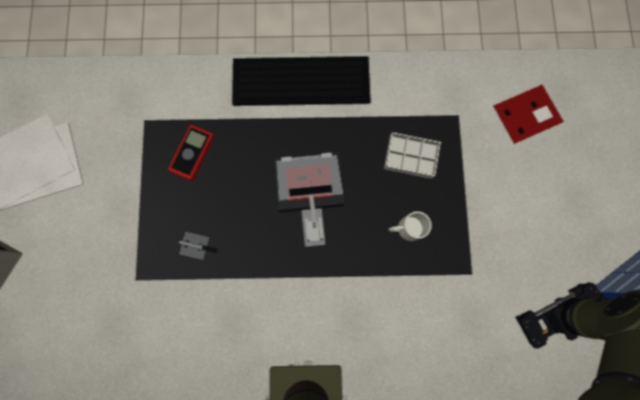

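The overview shows the fixture at about (310,185) in the top view, the pin and rest at (195,245), the mug at (413,226), the meter at (190,152) and the tray at (413,155). Next I'll enlarge the fixture and the rest.

```bash
python3 - <<'E'
import cv2,pickle,numpy as np
t=pickle.load(open('top.pkl','rb'))['img'][...,::-1];s=pickle.load(open('scene.pkl','rb'))['img'][...,::-1]
f=lambda im,x,y,w,h,k:cv2.resize(im[y:y+h,x:x+w],None,fx=k,fy=k,interpolation=cv2.INTER_CUBIC)
A=f(t,265,145,100,110,4) ;B=f(t,165,220,66,50,6)
C=f(s,240,140,125,130,4)
D=f(s,430,215,66,65,4)
im=np.zeros((600,800,3),np.uint8)
im[:300,:396]=f(t,165,220,66,50,6); im[:300,400:800]=f(s,430,215,66,50,6)[:, :400] if 0 else cv2.copyMakeBorder(f(s,430,215,66,50,6),0,0,0,4,0)
im[300:,:400]=f(t,265,148,100,75*2,4)[:300,:400] if 0 else cv2.resize(t[145:250,260:365],(400,400))[:300] if 0 else f(t,260,145,140,105,300/105)[:, :400]
im[300:,400:]=f(s,235,140,133,100,3)[:300,:400] if 0 else cv2.resize(s[140:240,235:368],(400,300),interpolation=cv2.INTER_CUBIC)
cv2.imwrite('pics/crop1.png',cv2.convertScaleAbs(im,alpha=1.5))
E
```

```text
(no output)
```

View pics/crop1.png

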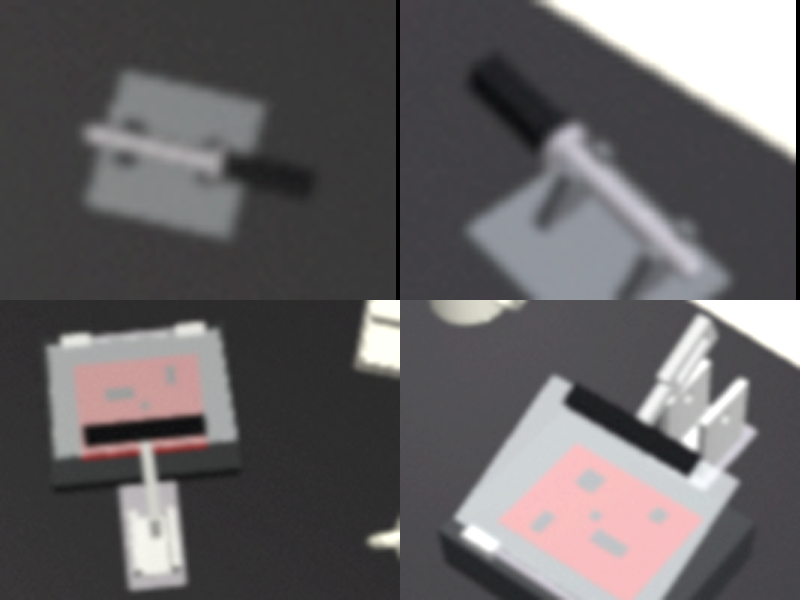

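The top view shows the pin tip near (179.5,242) and the grip end near (217,251). The front corners of the foot are around (304,246) and (325,244). The lid is ajar, with its lug rising between the ears. Now I'll fit poses from these points.

```bash
cat > h.py <<'E'
import numpy as np,cv2,pickle
from scipy.optimize import least_squares
from scipy.spatial.transform import Rotation as R
def proj(d,P,fish=False):
    E=np.asarray(d['extrinsics']);P=np.atleast_2d(P)
    c=(P-E[:3,3])@E[:3,:3]; X=np.c_[c[:,0],-c[:,1],-c[:,2]]
    f=d['img'].shape[0]/2/np.tan(np.radians(d['vertical_fov'])/2)
    r=np.hypot(X[:,0],X[:,1])+1e-12
    k=np.arctan2(r,X[:,2])/r if fish else 1/X[:,2]
    return np.c_[d['cx']+f*X[:,0]*k,d['cy']+f*X[:,1]*k]
def T(p,L):
    L=np.atleast_2d(L)/1000.;c,s=np.cos(p[2]),np.sin(p[2])
    return np.c_[p[0]+c*L[:,0]-s*L[:,1],p[1]+s*L[:,0]+c*L[:,1],L[:,2]]
E
python3 - <<'E'
from h import *
t=pickle.load(open('top.pkl','rb'));s=pickle.load(open('scene.pkl','rb'))
a=lambda x,y:(165+x/6,220+y/6); b=lambda x,y:(430+(x-400)/6,215+y/6)
c=lambda x,y:(260+x*.35,145+(y-300)*.35); e=lambda x,y:(235+(x-400)/3.0075,140+(y-300)/3)
def fit(obs,p0):
    g=lambda p:np.concatenate([(proj(d,T(p,L))-px).ravel() for d,L,px in obs])
    r=least_squares(g,p0,loss='soft_l1');print(np.round(r.x,4),np.round(r.fun,1));return r.x
fx=[(t,(-80,100,0),c(57,487)),(t,(-80,-100,0),c(238,470)),(t,(-190,30,6),c(127,588)),(t,(-190,-30,6),c(185,582)),
 (s,(-190,30,6),e(757,430)),(s,(80,-100,50),e(442,525)),(s,(-80,100,50),e(757,520))]
F=fit(fx,[.6,0,0])
pn=[(t,(64,0,45),a(87,132)),(t,(-47,0,45),a(312,184)),(s,(64,0,45),b(695,262)),(s,(-47,0,45),b(485,70)),(t,(0,0,45),a(218,163))]
P=fit(pn,[.4,.3,1.5])
rs=[(t,(37.5,35,10),a(85,208)),(t,(37.5,-35,10),a(122,72)),(t,(-37.5,-35,10),a(265,103)),(t,(-37.5,35,10),a(235,240))]
fit(rs,[.4,.3,1.5])
# lid angle from lug/bar in pictures
for th in (.25,.35,.45):
    rr=lambda x,y,z:(70+(x-70)*np.cos(th)+(z-52)*np.sin(th),y,52-(x-70)*np.sin(th)+(z-52)*np.cos(th))
    L=[rr(-75,60,79),rr(-75,-60,79),rr(-165,0,76)]
    print(th,(proj(t,T(F,L))-[260,145])/.35+[0,300],(proj(s,T(F,L))-[235,140])*3+[400,300])
for n,L in(('bar',(-65,0,79)),('hole',(-140,0,60))):print(n,T(F,L))
print('grip',T(P,(-26,0,45)))
E
```

```text
[ 0.6338 -0.0187  0.079 ] [-1.6  1.8  0.3  1.6  0.2  0.2 -0.2  0.4 -0.3  0.3 -2.8  0.8 -0.3  0.3]
[0.4405 0.2974 1.339 ] [-0.1  0.5 -0.6  0.  -0.1  0.8 -1.4 -1.2 -0.6  0.1]
[0.4474 0.3246 1.3511] [ 0.1  0.3 -0.1 -0.1  0.3 -0.2 -0.4  0.1]
0.25 [[ 84.2910545  454.76671384]
 [205.96014784 443.30662538]
 [154.27451208 535.59493362]] [[705.84509294 459.91112491]
 [583.12835964 388.59217605]
 [709.35685078 340.92694276]]
0.35 [[ 83.14398892 445.46497069]
 [205.95663914 433.91328158]
 [153.66017312 523.17989686]] [[701.28377819 454.82206415]
 [577.01776105 382.71340924]
 [703.78296377 328.34810169]]
0.45 [[ 81.89165716 434.84993317]
 [205.77103541 423.21644457]
 [152.78398258 508.22623299]] [[695.54705354 451.27956007]
 [569.73964079 378.28630804]
 [696.28430427 317.71912179]]
bar [[ 0.56901265 -0.02385087  0.079     ]]
hole [[ 0.49424632 -0.02976665  0.06      ]]
grip [[0.43456796 0.27212078 0.045     ]]
```

```bash
cat >> h.py <<'E'
def rows(wps,st=None,q0=None):
    """wps: list of (x,y,z,toolx_yaw,nrows); prints rows in tool axes, cm/rad; tool kept pointing down"""
    if st is None:
        from plant import get_state
        st=get_state()
    p=np.array(st['tool_pos']);Q=R.from_quat(st['eef_rot'])
    print('t',round(st['clock'],2),'p',np.round(p,4),'yaw',np.round(np.arctan2(*Q.as_matrix()[[1,0],[0,0]]),3),'zax',np.round(Q.as_matrix()[:,2],3))
    for x,y,z,w,n in wps:
        G=R.from_euler('z',w)*R.from_rotvec([np.pi,0,0])
        rv=(Q.inv()*G).as_rotvec();d=(np.array([x,y,z])-p)/n
        for i in range(n):
            v=Q.inv().apply(d)*100
            print(' '.join('%.2f'%k for k in v),'|',' '.join('%.3f'%k for k in rv/n))
            Q=Q*R.from_rotvec(rv/n);p=p+d
def pin_wps():pass
F=[.6338,-.0187,.079]
E
python3 - <<'E'
from h import *
w=T(F,(-47,0,0))[0]
rows([(w[0],w[1],.23,.079,15)])
E
```

```text
t 0.1 p [ 0.259  -0.5682  0.249 ] yaw 0.428 zax [-0.001  0.001 -1.   ]
3.50 -2.40 0.13 | -0.000 0.000 0.023
3.44 -2.48 0.13 | -0.000 0.000 0.023
3.38 -2.56 0.13 | -0.000 0.000 0.023
3.32 -2.64 0.13 | -0.000 0.000 0.023
3.26 -2.72 0.13 | -0.000 0.000 0.023
3.20 -2.79 0.13 | -0.000 0.000 0.023
3.13 -2.87 0.13 | -0.000 0.000 0.023
3.06 -2.94 0.13 | -0.000 0.000 0.023
2.99 -3.01 0.13 | -0.000 0.000 0.023
2.92 -3.08 0.13 | -0.000 0.000 0.023
2.85 -3.15 0.13 | -0.000 0.000 0.023
2.78 -3.21 0.13 | -0.000 0.000 0.023
2.70 -3.27 0.13 | -0.000 0.000 0.023
2.62 -3.34 0.13 | -0.000 0.000 0.023
2.55 -3.40 0.13 | -0.000 0.000 0.023
```

Request:
send_rows(motion=[{"x":3.5,"y":-2.4,"z":0.13,"rx":0,"ry":0,"rz":0.023,"jaw":0},{"x":3.44,"y":-2.48,"z":0.13,"rx":0,"ry":0,"rz":0.023,"jaw":0},{"x":3.38,"y":-2.56,"z":0.13,"rx":0,"ry":0,"rz":0.023,"jaw":0},{"x":3.32,"y":-2.64,"z":0.13,"rx":0,"ry":0,"rz":0.023,"jaw":0},{"x":3.26,"y":-2.72,"z":0.13,"rx":0,"ry":0,"rz":0.023,"jaw":0}], grip_force=10)

```text
clock: 0.6
tool_pos: [0.369, -0.3852, 0.243]
eef_rot: [0.988, 0.155, -0.0, -0.0]
contact_force: [1.5, -0.5, 0.4]
opening: 0.57
finger_force: 0.0
```

Request:
send_rows(motion=[{"x":3.2,"y":-2.79,"z":0.13,"rx":0,"ry":0,"rz":0.023,"jaw":0},{"x":3.13,"y":-2.87,"z":0.13,"rx":0,"ry":0,"rz":0.023,"jaw":0},{"x":3.06,"y":-2.94,"z":0.13,"rx":0,"ry":0,"rz":0.023,"jaw":0},{"x":2.99,"y":-3.01,"z":0.13,"rx":0,"ry":0,"rz":0.023,"jaw":0},{"x":2.92,"y":-3.08,"z":0.13,"rx":0,"ry":0,"rz":0.023,"jaw":0}])

```text
clock: 1.1
tool_pos: [0.4779, -0.2031, 0.2365]
eef_rot: [0.995, 0.098, -0.0, -0.0]
contact_force: [0.4, 0.3, -0.0]
opening: 0.118
finger_force: 0.0
```

Request:
send_rows(motion=[{"x":2.85,"y":-3.15,"z":0.13,"rx":0,"ry":0,"rz":0.023,"jaw":0},{"x":2.78,"y":-3.21,"z":0.13,"rx":0,"ry":0,"rz":0.023,"jaw":0},{"x":2.7,"y":-3.27,"z":0.13,"rx":0,"ry":0,"rz":0.023,"jaw":0},{"x":2.62,"y":-3.34,"z":0.13,"rx":0,"ry":0,"rz":0.023,"jaw":0},{"x":2.55,"y":-3.4,"z":0.13,"rx":0,"ry":0,"rz":0.023,"jaw":0}])

```text
clock: 1.6
tool_pos: [0.5866, -0.0207, 0.2299]
eef_rot: [0.999, 0.041, -0.0, 0.0]
contact_force: [1.0, 0.1, 0.1]
opening: 0.001
finger_force: 0.0
```

```bash
python3 - <<'E'
from plant import *
from h import *
d=snapshot('wrist');pickle.dump(d,open('w1.pkl','wb'));cv2.imwrite('pics/w1.png',d['img'][...,::-1])
print(d['vertical_fov'],d['cx'],d['cy'],np.round(d['extrinsics'],3).tolist())
s=get_state();print(s['contact_force'],s['opening'])
wp=[]
for th in (.5,.4,.3,.2,.12,.06,.0):
    L=(70-135*np.cos(th)+27*np.sin(th),0,52+135*np.sin(th)+27*np.cos(th)+11)
    wp.append((*T(F,L)[0],.079,3 if th==.5 else 2))
rows(wp,s)
Lh=[(-140,-23,60),(-140,23,60),(-170,-23,78),(-110,-23,78),(-170,23,78),(-110,23,78),(-190,30,6),(-190,-30,6),(-80,-100,50),(-80,100,50)]
print(proj(d,T(F,Lh),True).round(0).tolist())
E
```

```text
65.70646984690485 321.17340917112955 203.89090551159111 [[0.081, 0.95, 0.302, 0.665], [-0.997, 0.077, 0.026, -0.014], [0.001, -0.303, 0.953, 0.364], [0.0, 0.0, 0.0, 1.0]]
[3.57401764 6.21098295 0.79369855] 0.007731777966948374
t 1.65 p [ 0.5905 -0.0107  0.2297] yaw 0.092 zax [ 0.004  0.008 -1.   ]
0.22 0.40 2.61 | -0.002 -0.002 0.004
0.22 0.39 2.61 | -0.002 -0.002 0.004
0.23 0.39 2.61 | -0.002 -0.002 0.004
-0.41 0.00 0.55 | 0.000 -0.000 -0.000
-0.41 0.00 0.55 | 0.000 -0.000 -0.000
-0.36 -0.00 0.59 | -0.000 -0.000 -0.000
-0.36 -0.00 0.59 | -0.000 -0.000 -0.000
-0.30 -0.00 0.62 | -0.000 -0.000 -0.000
-0.30 -0.00 0.62 | -0.000 -0.000 -0.000
-0.19 -0.00 0.52 | -0.000 -0.000 -0.000
-0.19 -0.00 0.52 | -0.000 -0.000 -0.000
-0.12 -0.00 0.40 | -0.000 -0.000 -0.000
-0.12 -0.00 0.40 | -0.000 -0.000 -0.000
-0.09 0.00 0.40 | -0.000 -0.000 -0.000
-0.09 0.00 0.40 | -0.000 -0.000 -0.000
[[343.0, 268.0], [302.0, 268.0], [343.0, 299.0], [345.0, 251.0], [302.0, 299.0], [300.0, 251.0], [300.0, 280.0], [344.0, 280.0], [413.0, 214.0], [232.0, 214.0]]
```

View pics/w1.png

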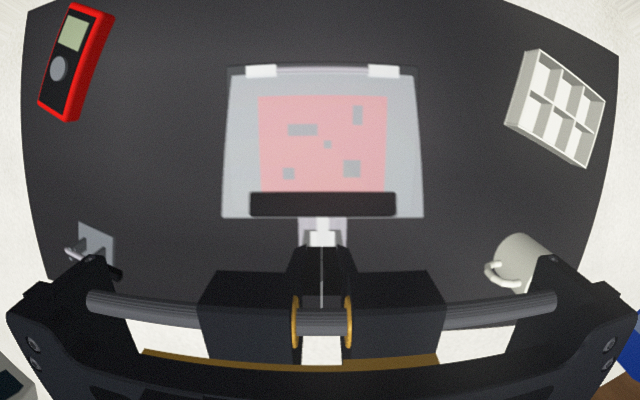

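The wrist view shows the press bar centred on the tool, at columns 250–396 and row 204, with the ears hidden behind the fingers. The reading was still settling, so I'll plan from the commanded pose.

Request:
send_rows(motion=[{"x":0.4,"y":0,"z":2.6,"rx":0,"ry":0,"rz":0,"jaw":0},{"x":0.4,"y":0,"z":2.6,"rx":0,"ry":0,"rz":0,"jaw":0},{"x":0.35,"y":0,"z":2.4,"rx":0,"ry":0,"rz":0,"jaw":0},{"x":-0.4,"y":0,"z":0.6,"rx":0,"ry":0,"rz":0,"jaw":0},{"x":-0.4,"y":0,"z":0.6,"rx":0,"ry":0,"rz":0,"jaw":0}])

```text
clock: 2.15
tool_pos: [0.5896, -0.022, 0.142]
eef_rot: [0.999, 0.041, 0.0, -0.0]
contact_force: [0.6, 1.2, 2.3]
opening: 0.005
finger_force: 0.9
```

Request:
send_rows(motion=[{"x":-0.36,"y":0,"z":0.58,"rx":0,"ry":0,"rz":0,"jaw":0},{"x":-0.36,"y":0,"z":0.58,"rx":0,"ry":0,"rz":0,"jaw":0},{"x":-0.3,"y":0,"z":0.6,"rx":0,"ry":0,"rz":0,"jaw":0},{"x":-0.3,"y":0,"z":0.6,"rx":0,"ry":0,"rz":0,"jaw":0},{"x":0,"y":0,"z":0,"rx":0,"ry":0,"rz":0,"jaw":0}])

```text
clock: 2.65
tool_pos: [0.5754, -0.0234, 0.118]
eef_rot: [0.999, 0.041, -0.001, 0.0]
contact_force: [-0.3, 0.1, 0.7]
opening: 0.001
finger_force: 0.5
```

Request:
send_rows(motion=[{"x":-0.19,"y":0,"z":0.5,"rx":0,"ry":0,"rz":0,"jaw":0},{"x":-0.19,"y":0,"z":0.5,"rx":0,"ry":0,"rz":0,"jaw":0},{"x":-0.12,"y":0,"z":0.4,"rx":0,"ry":0,"rz":0,"jaw":0},{"x":-0.12,"y":0,"z":0.4,"rx":0,"ry":0,"rz":0,"jaw":0},{"x":0,"y":0,"z":0,"rx":0,"ry":0,"rz":0,"jaw":0}])

```text
clock: 3.15
tool_pos: [0.5697, -0.0238, 0.0999]
eef_rot: [0.999, 0.041, -0.001, 0.0]
contact_force: [-1.1, -0.1, 1.6]
opening: 0.005
finger_force: 0.5
```

Request:
send_rows(motion=[{"x":-0.09,"y":0,"z":0.4,"rx":0,"ry":0,"rz":0,"jaw":0},{"x":-0.09,"y":0,"z":0.4,"rx":0,"ry":0,"rz":0,"jaw":0},{"x":0,"y":0,"z":0.1,"rx":0,"ry":0,"rz":0,"jaw":0},{"x":0,"y":0,"z":0,"rx":0,"ry":0,"rz":0,"jaw":0},{"x":0,"y":0,"z":0,"rx":0,"ry":0,"rz":0,"jaw":0}])

```text
clock: 3.65
tool_pos: [0.5685, -0.0238, 0.0916]
eef_rot: [0.999, 0.041, -0.0, 0.0]
contact_force: [-0.8, -0.5, 1.5]
opening: 0.01
finger_force: 0.6
```

Request:
send_rows(motion=[{"x":0,"y":0,"z":0.15,"rx":0,"ry":0,"rz":0,"jaw":0},{"x":0,"y":0,"z":0.15,"rx":0,"ry":0,"rz":0,"jaw":0},{"x":0,"y":0,"z":0.1,"rx":0,"ry":0,"rz":0,"jaw":0},{"x":0,"y":0,"z":0,"rx":0,"ry":0,"rz":0,"jaw":0},{"x":0,"y":0,"z":0,"rx":0,"ry":0,"rz":0,"jaw":0}])

```text
clock: 4.15
tool_pos: [0.5683, -0.0238, 0.0877]
eef_rot: [0.999, 0.041, -0.0, 0.0]
contact_force: [-1.0, -0.4, 2.3]
opening: 0.008
finger_force: 1.9
```

```bash
python3 - <<'E'
from plant import *
s=get_state();print(s['contact_force'],s['tool_pos'])
E
```

```text
[-0.95067605 -0.39485465  2.25139863] [ 0.5683304  -0.02382436  0.08769146]
```

Request:
send_rows(motion=[{"x":0,"y":0,"z":0.1,"rx":0,"ry":0,"rz":0,"jaw":0},{"x":0,"y":0,"z":0.1,"rx":0,"ry":0,"rz":0,"jaw":0},{"x":0,"y":0,"z":0.1,"rx":0,"ry":0,"rz":0,"jaw":0},{"x":0,"y":0,"z":0,"rx":0,"ry":0,"rz":0,"jaw":0},{"x":0,"y":0,"z":0,"rx":0,"ry":0,"rz":0,"jaw":0}])

```text
clock: 4.65
tool_pos: [0.5684, -0.0238, 0.085]
eef_rot: [0.999, 0.041, -0.0, 0.0]
contact_force: [-3.2, 0.2, 8.2]
opening: 0.003
finger_force: 3.9
```

Request:
send_rows(motion=[{"x":0,"y":0,"z":0.1,"rx":0,"ry":0,"rz":0,"jaw":0},{"x":0,"y":0,"z":0.05,"rx":0,"ry":0,"rz":0,"jaw":0},{"x":0,"y":0,"z":0,"rx":0,"ry":0,"rz":0,"jaw":0},{"x":0,"y":0,"z":0,"rx":0,"ry":0,"rz":0,"jaw":0},{"x":0,"y":0,"z":0,"rx":0,"ry":0,"rz":0,"jaw":0}])

```text
clock: 5.15
tool_pos: [0.5684, -0.0238, 0.0837]
eef_rot: [0.999, 0.041, -0.0, 0.0]
contact_force: [-3.9, 0.1, 10.0]
opening: 0.006
finger_force: 4.9
```

The lid is shut: the force rises at the spring's rate, to 10 N. I'll retreat and go to the pin.

Request:
send_rows(motion=[{"x":0,"y":0,"z":-2,"rx":0,"ry":0,"rz":0,"jaw":0},{"x":0,"y":0,"z":-4,"rx":0,"ry":0,"rz":0,"jaw":0},{"x":0,"y":0,"z":-5,"rx":0,"ry":0,"rz":0,"jaw":2},{"x":0,"y":0,"z":-4,"rx":0,"ry":0,"rz":0,"jaw":4},{"x":0,"y":0,"z":0,"rx":0,"ry":0,"rz":0,"jaw":4}])

```text
clock: 5.65
tool_pos: [0.5731, -0.0237, 0.2386]
eef_rot: [0.999, 0.041, 0.007, 0.0]
contact_force: [0.7, -1.6, -0.2]
opening: 0.255
finger_force: 0.0
```

```bash
python3 - <<'E'
from plant import *
from h import *
s=get_state();print(np.round(s['q'],2))
d=snapshot('wrist');pickle.dump(d,open('w2.pkl','wb'));cv2.imwrite('pics/w2.png',cv2.resize(d['img'][180:330,220:420,::-1],None,fx=4,fy=4,interpolation=cv2.INTER_CUBIC))
rows([(.4346,.2721,.15,1.345,10)],s)
E
```

```text
[-0.03  0.63 -0.01  1.76  0.01  0.75 -1.53]
t 5.65 p [ 0.5731 -0.0237  0.2386] yaw 0.083 zax [ 0.013  0.    -1.   ]
-1.15 -3.06 0.87 | 0.001 -0.001 -0.126
-0.75 -3.18 0.87 | 0.001 -0.001 -0.126
-0.34 -3.25 0.88 | 0.001 -0.001 -0.126
0.07 -3.27 0.88 | 0.001 -0.001 -0.126
0.48 -3.23 0.88 | 0.001 -0.001 -0.126
0.88 -3.14 0.88 | 0.001 -0.001 -0.126
1.27 -3.01 0.89 | 0.001 -0.001 -0.126
1.64 -2.82 0.89 | 0.001 -0.001 -0.126
1.99 -2.59 0.89 | 0.001 -0.001 -0.126
2.30 -2.32 0.89 | 0.001 -0.001 -0.126
```

View pics/w2.png

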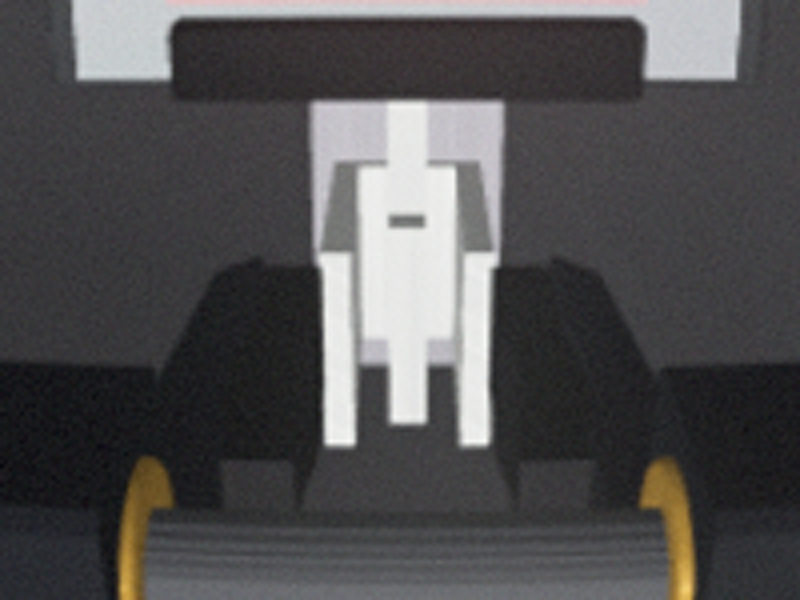

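The crop shows the lid closed: the bar's front edge is at row 100, and the ear tops run over rows 252–446 at columns 320–356 and 458–494. The lug is centred between them, which is enough to fit the bracket offset.

Request:
send_rows(motion=[{"x":-1.1,"y":-3.06,"z":0.85,"rx":0,"ry":0,"rz":-0.126,"jaw":4},{"x":-0.7,"y":-3.18,"z":0.85,"rx":0,"ry":0,"rz":-0.126,"jaw":4},{"x":-0.3,"y":-3.25,"z":0.85,"rx":0,"ry":0,"rz":-0.126,"jaw":4},{"x":0.1,"y":-3.27,"z":0.85,"rx":0,"ry":0,"rz":-0.126,"jaw":4},{"x":0.5,"y":-3.23,"z":0.85,"rx":0,"ry":0,"rz":-0.126,"jaw":4}])

```text
clock: 6.2
tool_pos: [0.4996, 0.1257, 0.1888]
eef_rot: [0.936, 0.351, -0.001, -0.0]
contact_force: [0.2, 0.6, -0.1]
opening: 0.458
finger_force: 0.0
```

Request:
send_rows(motion=[{"x":0.9,"y":-3.14,"z":0.85,"rx":0,"ry":0,"rz":-0.126,"jaw":4},{"x":1.3,"y":-3.0,"z":0.85,"rx":0,"ry":0,"rz":-0.126,"jaw":4},{"x":1.65,"y":-2.82,"z":0.85,"rx":0,"ry":0,"rz":-0.126,"jaw":4},{"x":2.0,"y":-2.59,"z":0.85,"rx":0,"ry":0,"rz":-0.126,"jaw":4},{"x":2.3,"y":-2.32,"z":0.85,"rx":0,"ry":0,"rz":-0.126,"jaw":4}])

```text
clock: 6.7
tool_pos: [0.4307, 0.274, 0.1463]
eef_rot: [0.781, 0.624, -0.001, -0.001]
contact_force: [0.2, 0.4, 0.9]
opening: 0.457
finger_force: 0.0
```

Request:
send_rows(motion=[{"x":0,"y":0,"z":0,"rx":0,"ry":0,"rz":0,"jaw":4},{"x":0,"y":0,"z":0,"rx":0,"ry":0,"rz":0,"jaw":4},{"x":0,"y":0,"z":0,"rx":0,"ry":0,"rz":0,"jaw":4},{"x":0,"y":0,"z":0,"rx":0,"ry":0,"rz":0,"jaw":4},{"x":0,"y":0,"z":0,"rx":0,"ry":0,"rz":0,"jaw":4}])

```text
clock: 7.2
tool_pos: [0.4327, 0.2718, 0.1481]
eef_rot: [0.784, 0.621, 0.0, 0.0]
contact_force: [0.4, -0.1, -0.4]
opening: 0.455
finger_force: 0.0
```

```bash
python3 - <<'E'
from plant import *
from h import *
w=pickle.load(open('w2.pkl','rb'));t=pickle.load(open('top.pkl','rb'))
g=lambda x,y:(220+(x+.5)/4-.5,180+(y+.5)/4-.5)
O=[((-75,60,79),0,g(171,100)),((-75,-60,79),0,g(646,100)),
((-30,23,78),1,g(324,446)),((-30,15,78),1,g(356,446)),((-30,-15,78),1,g(459,446)),((-30,-23,78),1,g(491,446)),
((30,23,78),1,g(320,252)),((30,15,78),1,g(354,252)),((30,-15,78),1,g(463,252)),((30,-23,78),1,g(494,252))]
def res(p):
    L=np.array([np.array(l)+k*np.array([-140+p[3],0,0]) for l,k,_ in O],float)
    r=proj(w,T(p,L),True)-np.array([o[2] for o in O])
    return np.r_[r.ravel(),(p[0]-.6338)/.003*.3,(p[2]-.079)/.01*.3]
r=least_squares(res,[*F,0]);print(np.round(r.x,4),np.round(r.fun,2))
print('hole',T(r.x,(-140+r.x[3],0,60)))
s=get_state();print(np.round(s['q'],2),s['contact_force'])
d=snapshot('wrist');pickle.dump(d,open('w3.pkl','wb'));cv2.imwrite('pics/w3.png',cv2.resize(d['img'][150:330,200:440,::-1],None,fx=3.3,fy=3.3,interpolation=cv2.INTER_CUBIC))
rows([(.4346,.2721,.15,1.345,1)],s)
E
```

```text
[ 0.6347 -0.0195  0.0803 -6.7915] [-0.34 -0.04  0.16  0.08  0.4  -0.12 -0.49 -0.04  0.49 -0.04 -0.41 -0.11
 -0.06  0.04 -0.9   0.08  0.63  0.1   0.53  0.07  0.09  0.04]
hole [[ 0.48842704 -0.0312819   0.06      ]]
[-0.5   0.71 -0.25  2.    0.36  0.48 -1.24] [ 0.37944695 -0.09690821 -0.39842744]
t 7.2 p [0.4327 0.2718 0.1481] yaw 1.341 zax [ 0. -0. -1.]
0.07 0.18 -0.19 | 0.001 0.000 -0.004
```

View pics/w3.png

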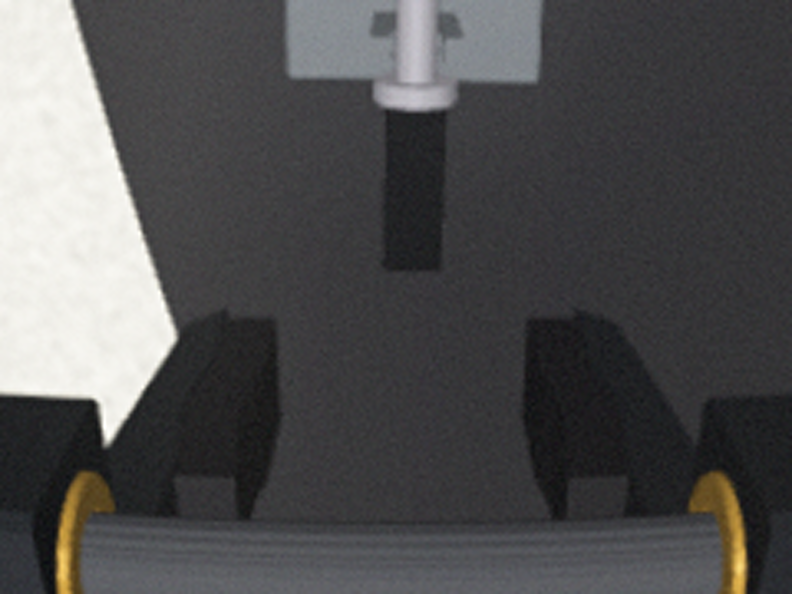

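The crop shows the pin grip's end at (383–441, 269) and the collar at (374–457, 95), roughly centred between the fingers. Next I'll refine the pin pose.

```bash
python3 - <<'E'
from h import *
w=pickle.load(open('w3.pkl','rb'))
g=lambda x,y:(200+(x+.5)/3.3-.5,150+(y+.5)/3.3-.5)
O=[((-47,7,52),g(383,268)),((-47,-7,52),g(441,270)),((-8,7,52),g(386,120)),((-8,-7,52),g(445.5,120)),((-2.5,10,45),g(374,95)),((-2.5,-10,45),g(457,96)),((24,0,50),g(418,1))]
def res(p):
    r=proj(w,T(p,[o[0] for o in O]),True)-np.array([o[1] for o in O]); r[2:,1]*=.1
    return r.ravel()
r=least_squares(res,[.44,.297,1.34]);print(np.round(r.x,4),np.round(r.fun,2))
G=T(r.x,(-26,0,45))[0];print(G)
rows([(G[0],G[1],.053,r.x[2],5)])
E
```

```text
[0.4428 0.2995 1.3224] [ 0.1   0.28 -0.08 -0.07 -0.2  -0.21  0.07 -0.17 -0.19 -0.35  0.21 -0.34
  0.09 -0.78]
[0.43644274 0.27428276 0.045     ]
t 7.25 p [0.4326 0.2721 0.1482] yaw 1.341 zax [ 0. -0. -1.]
0.06 0.06 1.90 | 0.000 0.000 0.004
0.06 0.06 1.90 | 0.000 0.000 0.004
0.06 0.06 1.90 | 0.000 0.000 0.004
0.06 0.06 1.90 | 0.000 0.000 0.004
0.06 0.06 1.90 | 0.000 0.000 0.004
```

Request:
send_rows(motion=[{"x":0.06,"y":0.06,"z":3.0,"rx":0,"ry":0,"rz":0.003,"jaw":4},{"x":0.06,"y":0.06,"z":3.0,"rx":0,"ry":0,"rz":0.003,"jaw":4},{"x":0.06,"y":0.06,"z":2.6,"rx":0,"ry":0,"rz":0.003,"jaw":4},{"x":0.06,"y":0.06,"z":1.7,"rx":0,"ry":0,"rz":0.003,"jaw":4},{"x":0.06,"y":0.06,"z":0.8,"rx":0,"ry":0,"rz":0.003,"jaw":4}])

```text
clock: 7.75
tool_pos: [0.4354, 0.2744, 0.0358]
eef_rot: [0.788, 0.616, -0.001, 0.0]
contact_force: [-0.6, -0.3, 0.1]
opening: 0.455
finger_force: 0.0
```

Request:
send_rows(motion=[{"x":0,"y":0,"z":0,"rx":0,"ry":0,"rz":0,"jaw":4},{"x":0,"y":0,"z":0,"rx":0,"ry":0,"rz":0,"jaw":4},{"x":0,"y":0,"z":0,"rx":0,"ry":0,"rz":0,"jaw":4},{"x":0,"y":0,"z":0,"rx":0,"ry":0,"rz":0,"jaw":4},{"x":0,"y":0,"z":0,"rx":0,"ry":0,"rz":0,"jaw":4}])

```text
clock: 8.25
tool_pos: [0.436, 0.2751, 0.0377]
eef_rot: [0.788, 0.616, 0.0, 0.0]
contact_force: [0.7, -0.1, 0.0]
opening: 0.455
finger_force: 0.0
```

Request:
send_rows(motion=[{"x":0,"y":0,"z":0,"rx":0,"ry":0,"rz":0,"jaw":2.4},{"x":0,"y":0,"z":0,"rx":0,"ry":0,"rz":0,"jaw":2.0},{"x":0,"y":0,"z":0,"rx":0,"ry":0,"rz":0,"jaw":1.6},{"x":0,"y":0,"z":0,"rx":0,"ry":0,"rz":0,"jaw":1.2},{"x":0,"y":0,"z":0,"rx":0,"ry":0,"rz":0,"jaw":0.8}], grip_force=25)

```text
clock: 8.75
tool_pos: [0.4357, 0.2751, 0.0371]
eef_rot: [0.788, 0.616, -0.0, 0.0]
contact_force: [-0.2, -0.4, 0.5]
opening: 0.153
finger_force: 25.0
```

Gripped (opening 13.5 mm). I'll plan the lift, the carry and the pre-insert pose.

```bash
cat >> h.py <<'E'
F=[.6347,-.0195,.0803]; BX=-146.8; YAW=np.pi/2+.0803
E
python3 - <<'E'
from h import *
p=T(F,(BX,-128,0))[0];print(p)
rows([(.4357,.2751,.162,1.327,5),(p[0],p[1],.152,YAW,10),(p[0],p[1],.0523,YAW,5)])
E
```

```text
[ 0.49864039 -0.15886292  0.        ]
t 8.75 p [0.4357 0.2751 0.0371] yaw 1.328 zax [-0. -0. -1.]
0.00 0.00 -2.50 | 0.000 0.000 0.000
0.00 0.00 -2.50 | 0.000 0.000 0.000
0.00 0.00 -2.50 | 0.000 0.000 0.000
0.00 0.00 -2.50 | 0.000 0.000 0.000
0.00 0.00 -2.50 | 0.000 0.000 0.000
-4.06 1.66 0.10 | 0.000 0.000 -0.032
-4.11 1.53 0.10 | 0.000 0.000 -0.032
-4.16 1.39 0.10 | 0.000 0.000 -0.032
-4.20 1.26 0.10 | 0.000 0.000 -0.032
-4.24 1.12 0.10 | 0.000 0.000 -0.032
-4.27 0.98 0.10 | 0.000 0.000 -0.032
-4.30 0.84 0.10 | 0.000 0.000 -0.032
-4.33 0.70 0.10 | 0.000 0.000 -0.032
-4.35 0.56 0.10 | 0.000 0.000 -0.032
-4.36 0.42 0.10 | 0.000 0.000 -0.032
-0.00 0.00 1.99 | -0.000 -0.000 0.000
-0.00 0.00 1.99 | -0.000 -0.000 0.000
-0.00 0.00 1.99 | -0.000 -0.000 0.000
-0.00 0.00 1.99 | -0.000 -0.000 0.000
-0.00 0.00 1.99 | -0.000 -0.000 0.000
```

Request:
send_rows(motion=[{"x":0,"y":0,"z":-0.5,"rx":0,"ry":0,"rz":0,"jaw":0.8},{"x":0,"y":0,"z":-2.0,"rx":0,"ry":0,"rz":0,"jaw":0.8},{"x":0,"y":0,"z":-4.0,"rx":0,"ry":0,"rz":0,"jaw":0.8},{"x":0,"y":0,"z":-4.0,"rx":0,"ry":0,"rz":0,"jaw":0.8},{"x":0,"y":0,"z":-2.0,"rx":0,"ry":0,"rz":0,"jaw":0.8}])

```text
clock: 9.25
tool_pos: [0.4364, 0.2755, 0.1652]
eef_rot: [0.788, 0.616, 0.002, 0.0]
contact_force: [0.0, 0.1, -1.0]
opening: 0.148
finger_force: 25.0
```

Request:
send_rows(motion=[{"x":-2.7,"y":1.12,"z":0.07,"rx":0,"ry":0,"rz":-0.0216,"jaw":0.8},{"x":-2.72,"y":1.06,"z":0.07,"rx":0,"ry":0,"rz":-0.0216,"jaw":0.8},{"x":-2.74,"y":1.0,"z":0.07,"rx":0,"ry":0,"rz":-0.0216,"jaw":0.8},{"x":-2.76,"y":0.94,"z":0.07,"rx":0,"ry":0,"rz":-0.0216,"jaw":0.8},{"x":-2.78,"y":0.88,"z":0.07,"rx":0,"ry":0,"rz":-0.0216,"jaw":0.8}])

```text
clock: 9.75
tool_pos: [0.4574, 0.1294, 0.1588]
eef_rot: [0.753, 0.658, -0.0, 0.0]
contact_force: [0.8, -0.5, -1.2]
opening: 0.152
finger_force: 25.0
```

Request:
send_rows(motion=[{"x":-2.8,"y":0.82,"z":0.07,"rx":0,"ry":0,"rz":-0.0216,"jaw":0.8},{"x":-2.82,"y":0.76,"z":0.07,"rx":0,"ry":0,"rz":-0.0216,"jaw":0.8},{"x":-2.83,"y":0.7,"z":0.07,"rx":0,"ry":0,"rz":-0.0216,"jaw":0.8},{"x":-2.85,"y":0.64,"z":0.07,"rx":0,"ry":0,"rz":-0.0216,"jaw":0.8},{"x":-2.86,"y":0.58,"z":0.07,"rx":0,"ry":0,"rz":-0.0216,"jaw":0.8}])

```text
clock: 10.25
tool_pos: [0.4792, -0.0149, 0.1553]
eef_rot: [0.716, 0.698, -0.0, 0.0]
contact_force: [-0.3, -0.0, -1.3]
opening: 0.158
finger_force: 25.0
```

Request:
send_rows(motion=[{"x":-2.87,"y":0.52,"z":0.07,"rx":0,"ry":0,"rz":-0.0216,"jaw":0.8},{"x":-2.88,"y":0.46,"z":0.07,"rx":0,"ry":0,"rz":-0.0216,"jaw":0.8},{"x":-2.89,"y":0.4,"z":0.07,"rx":0,"ry":0,"rz":-0.0216,"jaw":0.8},{"x":-2.9,"y":0.34,"z":0.07,"rx":0,"ry":0,"rz":-0.0216,"jaw":0.8},{"x":-2.91,"y":0.27,"z":0.07,"rx":0,"ry":0,"rz":-0.0216,"jaw":0.8}])

```text
clock: 10.75
tool_pos: [0.5014, -0.1592, 0.1518]
eef_rot: [0.678, 0.735, -0.0, 0.0]
contact_force: [0.7, 0.1, -0.7]
opening: 0.149
finger_force: 25.0
```

```bash
python3 - <<'E'
from h import *
p=T(F,(BX,-128,0))[0]
rows([(p[0],p[1],.0523,YAW,5)])
E
```

```text
t 10.75 p [ 0.5014 -0.1592  0.1518] yaw 1.652 zax [-0. -0. -1.]
0.01 -0.05 1.99 | -0.000 0.000 0.000
0.01 -0.05 1.99 | -0.000 0.000 0.000
0.01 -0.05 1.99 | -0.000 0.000 0.000
0.01 -0.05 1.99 | -0.000 0.000 0.000
0.01 -0.05 1.99 | -0.000 0.000 0.000
```

Request:
send_rows(motion=[{"x":0,"y":-0.05,"z":2.5,"rx":0,"ry":0,"rz":0,"jaw":0.8},{"x":0,"y":-0.05,"z":2.5,"rx":0,"ry":0,"rz":0,"jaw":0.8},{"x":0,"y":-0.05,"z":2.2,"rx":0,"ry":0,"rz":0,"jaw":0.8},{"x":0,"y":-0.05,"z":1.8,"rx":0,"ry":0,"rz":0,"jaw":0.8},{"x":0,"y":-0.05,"z":0.95,"rx":0,"ry":0,"rz":0,"jaw":0.8}])

```text
clock: 11.25
tool_pos: [0.4983, -0.158, 0.051]
eef_rot: [0.678, 0.735, -0.001, -0.001]
contact_force: [0.8, -0.2, -1.3]
opening: 0.155
finger_force: 25.0
```

Request:
send_rows(motion=[{"x":0,"y":0,"z":0,"rx":0,"ry":0,"rz":0,"jaw":0.8},{"x":0,"y":0,"z":0,"rx":0,"ry":0,"rz":0,"jaw":0.8},{"x":0,"y":0,"z":0,"rx":0,"ry":0,"rz":0,"jaw":0.8},{"x":0,"y":0,"z":0,"rx":0,"ry":0,"rz":0,"jaw":0.8},{"x":0,"y":0,"z":0,"rx":0,"ry":0,"rz":0,"jaw":0.8}])

```text
clock: 11.75
tool_pos: [0.4995, -0.1581, 0.0527]
eef_rot: [0.678, 0.735, 0.0, 0.001]
contact_force: [-0.2, 0.5, -1.2]
opening: 0.15
finger_force: 25.0
```

```bash
python3 - <<'E'
from plant import *
from h import *
p=T(F,(BX,-128,0))[0]
s=get_state();print(s['contact_force'],s['moment'])
rows([(p[0],p[1],.0523,YAW,1)],s)
d=snapshot('wrist');pickle.dump(d,open('w4.pkl','wb'));cv2.imwrite('pics/w4.png',cv2.resize(d['img'][100:280,200:440,::-1],None,fx=3.3,fy=3.3,interpolation=cv2.INTER_CUBIC))
# predicted pixels in crop
M=R.from_quat(s['eef_rot']).as_matrix();a=M[:,0];tp=np.array(s['tool_pos'])-M[:,2]*.0077
c=lambda P:((proj(d,P,True)-[200,100]+.5)*3.3-.5).round(0).tolist()
print('pin',c([tp+a*k for k in(.0254,.0854,.0894)]))
print('ears',c(T(F,[(BX+30,-23,78),(BX-30,-23,78),(BX+30,-15,78),(BX-30,-15,78),(BX+30,23,78),(BX-30,23,78),(BX,-23,60)])))
E
```

```text
[-0.15662447  0.49080856 -1.1966181 ] [-0.06925342 -0.08548478  0.02489483]
t 11.75 p [ 0.4995 -0.1581  0.0527] yaw 1.652 zax [ 0.001 -0.    -1.   ]
-0.07 -0.09 0.04 | 0.001 0.000 0.001
pin [[402.0, 438.0], [402.0, -25.0], [402.0, -58.0]]
ears [[676.0, -195.0], [112.0, -194.0], [675.0, -264.0], [113.0, -263.0], [660.0, -551.0], [129.0, -549.0], [394.0, -175.0]]
```

View pics/w4.png

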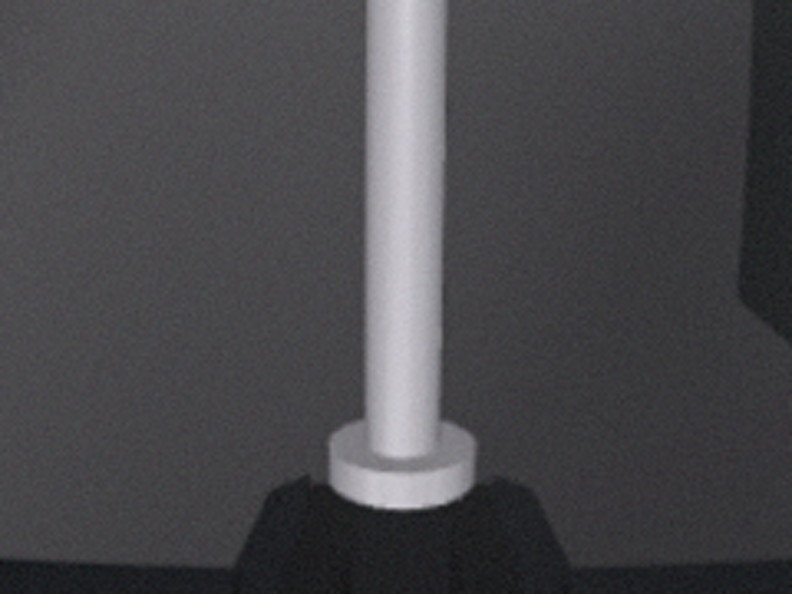

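The shank runs up at columns 366–443, with the collar at row 450. The ears lie above this crop, so I'll view the upper part of the same picture.

```bash
python3 - <<'E'
from h import *
d=pickle.load(open('w4.pkl','rb'))
cv2.imwrite('pics/w4b.png',cv2.resize(d['img'][0:150,220:420,::-1],None,fx=4,fy=4,interpolation=cv2.INTER_CUBIC))
c=lambda P:((proj(d,P,True)-[220,0]+.5)*4-.5).round(0).tolist()
print('ears',c(T(F,[(BX+30,-23,78),(BX-30,-23,78),(BX+30,-15,78),(BX-30,-15,78),(BX+30,23,78),(BX-30,23,78),(BX,-23,60)])))
tp=np.array([.4995,-.1581,.0604]);a=np.array([np.cos(1.652),np.sin(1.652),0])
print('pin',c([tp+a*k for k in(.0254,.0854,.0894)]))
E
```

```text
ears [[740.0, 164.0], [56.0, 165.0], [738.0, 80.0], [57.0, 82.0], [720.0, -268.0], [76.0, -266.0], [398.0, 188.0]]
pin [[407.0, 931.0], [407.0, 370.0], [406.0, 330.0]]
```

View pics/w4b.png

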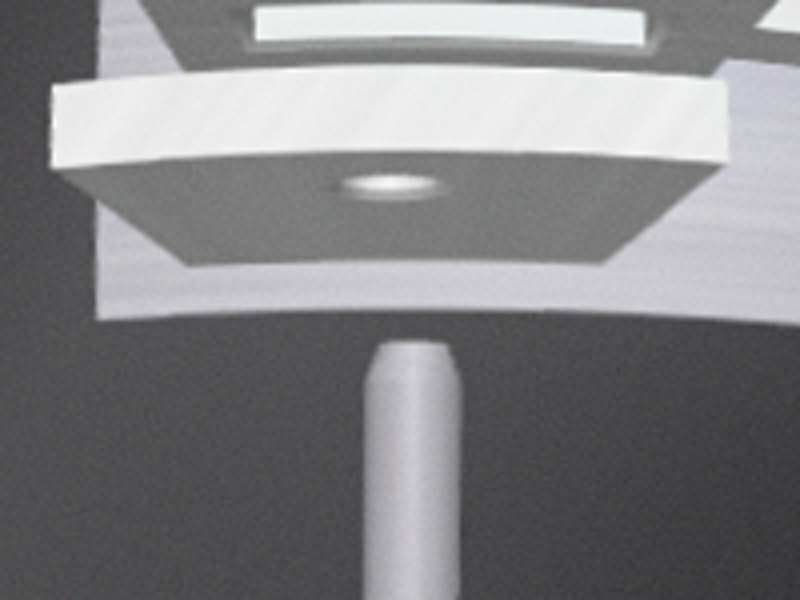

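The hole is at (392,185) and the tip at (413,343) in the 4× crop, so the tip is slightly to the right of the hole. I'll turn that into a tool-y shift.

```bash
python3 - <<'E'
from h import *
d=pickle.load(open('w4.pkl','rb'))
def solve(px,plane_z=None,yloc=None):
    px=(np.array(px)+.5)/4-.5+[220,0]
    f=lambda v:(proj(d,T(F,[(v[0],v[1],plane_z)] if yloc is None else [(v[0],yloc,v[1])]),True)[0]-px)
    return least_squares(f,[-146,-35 if yloc is None else 60]).x.round(2)
print('hole on face: x,z',solve((392,185),yloc=-23))
print('tip edges top z=63.5',solve((413,343),plane_z=60+3.5), 'shank edges', solve((364,420),plane_z=60),solve((461,420),plane_z=60))
print('ear top corners',[solve(p,plane_z=78) for p in((52,167),(727,163),(52,86),(727,81))])
c,s=np.cos(F[2]),np.sin(F[2]);q=np.array([.4995,-.1581])-F[:2];print('tcp local',c*q[0]+s*q[1],-s*q[0]+c*q[1])
E
```

```text
hole on face: x,z [-147.39   61.43]
tip edges top z=63.5 [-145.34  -39.42] shank edges [-150.23  -47.03] [-140.49  -47.02]
ear top corners [array([-177.13,  -23.15]), array([-117.95,  -23.05]), array([-177.27,  -15.37]), array([-117.82,  -15.2 ])]
tcp local -0.14588196638765963 -0.12730849100853311
```

Request:
send_rows(motion=[{"x":0.4,"y":-0.1,"z":0,"rx":0,"ry":0,"rz":0,"jaw":0.8},{"x":0.5,"y":-0.11,"z":0,"rx":0,"ry":0,"rz":0,"jaw":0.8},{"x":0.4,"y":0,"z":0,"rx":0,"ry":0,"rz":0,"jaw":0.8},{"x":0,"y":0,"z":0,"rx":0,"ry":0,"rz":0,"jaw":0.8},{"x":0,"y":0,"z":0,"rx":0,"ry":0,"rz":0,"jaw":0.8}])

```text
clock: 12.3
tool_pos: [0.4961, -0.1449, 0.0521]
eef_rot: [0.678, 0.735, -0.0, 0.0]
contact_force: [0.8, -0.8, -0.4]
opening: 0.154
finger_force: 25.0
```

Request:
send_rows(motion=[{"x":0.1,"y":0,"z":0,"rx":0,"ry":0,"rz":0,"jaw":0.8},{"x":0.15,"y":0,"z":0,"rx":0,"ry":0,"rz":0,"jaw":0.8},{"x":0.15,"y":0,"z":0,"rx":0,"ry":0,"rz":0,"jaw":0.8},{"x":0,"y":0,"z":0,"rx":0,"ry":0,"rz":0,"jaw":0.8},{"x":0,"y":0,"z":0,"rx":0,"ry":0,"rz":0,"jaw":0.8}])

```text
clock: 12.8
tool_pos: [0.4957, -0.1411, 0.0521]
eef_rot: [0.678, 0.735, -0.0, 0.0]
contact_force: [-0.4, 0.0, -0.0]
opening: 0.154
finger_force: 25.0
```

Request:
send_rows(motion=[{"x":0.15,"y":0,"z":0,"rx":0,"ry":0,"rz":0,"jaw":0.8},{"x":0.15,"y":0,"z":0,"rx":0,"ry":0,"rz":0,"jaw":0.8},{"x":0,"y":0,"z":0,"rx":0,"ry":0,"rz":0,"jaw":0.8},{"x":0,"y":0,"z":0,"rx":0,"ry":0,"rz":0,"jaw":0.8},{"x":0,"y":0,"z":0,"rx":0,"ry":0,"rz":0,"jaw":0.8}])

```text
clock: 13.3
tool_pos: [0.4955, -0.1382, 0.0521]
eef_rot: [0.678, 0.735, -0.0, 0.0]
contact_force: [0.2, 0.2, -1.0]
opening: 0.152
finger_force: 25.0
```

```bash
python3 - <<'E'
from plant import *
s=get_state();print(s['contact_force'],s['moment'],s['tool_pos'])
E
```

```text
[ 0.15594477  0.22992465 -0.96123327] [-0.09491    -0.11125168  0.02779941] [ 0.49545527 -0.13819305  0.05212398]
```

Request:
send_rows(motion=[{"x":0.15,"y":0,"z":0,"rx":0,"ry":0,"rz":0,"jaw":0.8},{"x":0.15,"y":0,"z":0,"rx":0,"ry":0,"rz":0,"jaw":0.8},{"x":0.1,"y":0,"z":0,"rx":0,"ry":0,"rz":0,"jaw":0.8},{"x":0,"y":0,"z":0,"rx":0,"ry":0,"rz":0,"jaw":0.8},{"x":0,"y":0,"z":0,"rx":0,"ry":0,"rz":0,"jaw":0.8}])

```text
clock: 13.8
tool_pos: [0.4951, -0.1341, 0.0521]
eef_rot: [0.678, 0.735, -0.0, 0.0]
contact_force: [0.4, 0.5, -0.4]
opening: 0.15
finger_force: 25.0
```

No axial force with the tip about 7 mm past the ear face, so it is in the hole. I'll continue slowly.

Request:
send_rows(motion=[{"x":0.2,"y":0,"z":0,"rx":0,"ry":0,"rz":0,"jaw":0.8},{"x":0.2,"y":0,"z":0,"rx":0,"ry":0,"rz":0,"jaw":0.8},{"x":0.2,"y":0,"z":0,"rx":0,"ry":0,"rz":0,"jaw":0.8},{"x":0.2,"y":0,"z":0,"rx":0,"ry":0,"rz":0,"jaw":0.8},{"x":0,"y":0,"z":0,"rx":0,"ry":0,"rz":0,"jaw":0.8}])

```text
clock: 14.3
tool_pos: [0.4945, -0.1257, 0.0521]
eef_rot: [0.678, 0.735, 0.0, -0.0]
contact_force: [0.4, 0.0, -0.9]
opening: 0.154
finger_force: 25.0
```

Request:
send_rows(motion=[{"x":0.15,"y":0,"z":0,"rx":0,"ry":0,"rz":0,"jaw":0.8},{"x":0.15,"y":0,"z":0,"rx":0,"ry":0,"rz":0,"jaw":0.8},{"x":0.15,"y":0,"z":0,"rx":0,"ry":0,"rz":0,"jaw":0.8},{"x":0,"y":0,"z":0,"rx":0,"ry":0,"rz":0,"jaw":0.8},{"x":0,"y":0,"z":0,"rx":0,"ry":0,"rz":0,"jaw":0.8}])

```text
clock: 14.8
tool_pos: [0.4941, -0.1217, 0.0521]
eef_rot: [0.678, 0.735, -0.0, 0.0]
contact_force: [-0.6, 0.4, -1.0]
opening: 0.155
finger_force: 25.0
```

Request:
send_rows(motion=[{"x":0.3,"y":0,"z":0,"rx":0,"ry":0,"rz":0,"jaw":0.8},{"x":0.4,"y":0,"z":0,"rx":0,"ry":0,"rz":0,"jaw":0.8},{"x":0.4,"y":0,"z":0,"rx":0,"ry":0,"rz":0,"jaw":0.8},{"x":0.3,"y":0,"z":0,"rx":0,"ry":0,"rz":0,"jaw":0.8},{"x":0,"y":0,"z":0,"rx":0,"ry":0,"rz":0,"jaw":0.8}])

```text
clock: 15.3
tool_pos: [0.493, -0.1069, 0.0521]
eef_rot: [0.677, 0.736, 0.0, -0.0]
contact_force: [1.1, 1.8, -0.3]
opening: 0.154
finger_force: 25.0
```

Request:
send_rows(motion=[{"x":0.15,"y":0,"z":0,"rx":0,"ry":0,"rz":0,"jaw":0.8},{"x":0.15,"y":0,"z":0,"rx":0,"ry":0,"rz":0,"jaw":0.8},{"x":0.15,"y":0,"z":0,"rx":0,"ry":0,"rz":0,"jaw":0.8},{"x":0.1,"y":0,"z":0,"rx":0,"ry":0,"rz":0,"jaw":0.8},{"x":0,"y":0,"z":0,"rx":0,"ry":0,"rz":0,"jaw":0.8}])

```text
clock: 15.8
tool_pos: [0.4926, -0.1021, 0.0521]
eef_rot: [0.678, 0.735, 0.0, 0.0]
contact_force: [-0.5, 0.2, -0.9]
opening: 0.152
finger_force: 25.0
```

Request:
send_rows(motion=[{"x":0.1,"y":0,"z":0,"rx":0,"ry":0,"rz":0,"jaw":0.8},{"x":0.15,"y":0,"z":0,"rx":0,"ry":0,"rz":0,"jaw":0.8},{"x":0.15,"y":0,"z":0,"rx":0,"ry":0,"rz":0,"jaw":0.8},{"x":0,"y":0,"z":0,"rx":0,"ry":0,"rz":0,"jaw":0.8},{"x":0,"y":0,"z":0,"rx":0,"ry":0,"rz":0,"jaw":0.8}])

```text
clock: 16.3
tool_pos: [0.4923, -0.0981, 0.0521]
eef_rot: [0.678, 0.735, 0.0, 0.0]
contact_force: [0.4, 0.0, -1.1]
opening: 0.153
finger_force: 25.0
```

Request:
send_rows(motion=[{"x":0.2,"y":0,"z":0,"rx":0,"ry":0,"rz":0,"jaw":0.8},{"x":0.2,"y":0,"z":0,"rx":0,"ry":0,"rz":0,"jaw":0.8},{"x":0.2,"y":0,"z":0,"rx":0,"ry":0,"rz":0,"jaw":0.8},{"x":0,"y":0,"z":0,"rx":0,"ry":0,"rz":0,"jaw":0.8},{"x":0,"y":0,"z":0,"rx":0,"ry":0,"rz":0,"jaw":0.8}])

```text
clock: 16.8
tool_pos: [0.4918, -0.0921, 0.0521]
eef_rot: [0.678, 0.735, 0.0, 0.0]
contact_force: [0.4, 0.0, -0.9]
opening: 0.153
finger_force: 25.0
```

Through the far ear without resistance, and about 14 mm remains.

Request:
send_rows(motion=[{"x":0.25,"y":0,"z":0,"rx":0,"ry":0,"rz":0,"jaw":0.8},{"x":0.25,"y":0,"z":0,"rx":0,"ry":0,"rz":0,"jaw":0.8},{"x":0.25,"y":0,"z":0,"rx":0,"ry":0,"rz":0,"jaw":0.8},{"x":0.2,"y":0,"z":0,"rx":0,"ry":0,"rz":0,"jaw":0.8},{"x":0,"y":0,"z":0,"rx":0,"ry":0,"rz":0,"jaw":0.8}])

```text
clock: 17.3
tool_pos: [0.491, -0.0822, 0.0521]
eef_rot: [0.678, 0.735, 0.0, -0.0]
contact_force: [0.3, 0.7, -1.4]
opening: 0.151
finger_force: 25.0
```

Request:
send_rows(motion=[{"x":0.1,"y":0,"z":0,"rx":0,"ry":0,"rz":0,"jaw":0.8},{"x":0.1,"y":0,"z":0,"rx":0,"ry":0,"rz":0,"jaw":0.8},{"x":0.1,"y":0,"z":0,"rx":0,"ry":0,"rz":0,"jaw":0.8},{"x":0,"y":0,"z":0,"rx":0,"ry":0,"rz":0,"jaw":0.8},{"x":0,"y":0,"z":0,"rx":0,"ry":0,"rz":0,"jaw":0.8}])

```text
clock: 17.8
tool_pos: [0.4908, -0.0797, 0.0521]
eef_rot: [0.678, 0.735, 0.0, 0.0]
contact_force: [0.9, 1.0, 0.1]
opening: 0.155
finger_force: 25.0
```

Request:
send_rows(motion=[{"x":0.05,"y":0,"z":0,"rx":0,"ry":0,"rz":0,"jaw":0.8},{"x":0.05,"y":0,"z":0,"rx":0,"ry":0,"rz":0,"jaw":0.8},{"x":0.05,"y":0,"z":0,"rx":0,"ry":0,"rz":0,"jaw":0.8},{"x":0,"y":0,"z":0,"rx":0,"ry":0,"rz":0,"jaw":0.8},{"x":0,"y":0,"z":0,"rx":0,"ry":0,"rz":0,"jaw":0.8}])

```text
clock: 18.3
tool_pos: [0.4907, -0.0783, 0.0521]
eef_rot: [0.678, 0.735, 0.0, 0.0]
contact_force: [1.1, -0.1, -0.1]
opening: 0.151
finger_force: 25.0
```

Request:
send_rows(motion=[{"x":0.05,"y":0,"z":0,"rx":0,"ry":0,"rz":0,"jaw":0.8},{"x":0.05,"y":0,"z":0,"rx":0,"ry":0,"rz":0,"jaw":0.8},{"x":0.05,"y":0,"z":0,"rx":0,"ry":0,"rz":0,"jaw":0.8},{"x":0,"y":0,"z":0,"rx":0,"ry":0,"rz":0,"jaw":0.8},{"x":0,"y":0,"z":0,"rx":0,"ry":0,"rz":0,"jaw":0.8}])

```text
clock: 18.8
tool_pos: [0.4906, -0.0782, 0.0522]
eef_rot: [0.678, 0.735, -0.001, 0.001]
contact_force: [1.9, -4.2, -0.8]
opening: 0.152
finger_force: 25.0
```

The collar touches with −4 N at the predicted position. I'll relax the push, release, and rise.

Request:
send_rows(motion=[{"x":-0.08,"y":0,"z":0,"rx":0,"ry":0,"rz":0,"jaw":0.8},{"x":0,"y":0,"z":0,"rx":0,"ry":0,"rz":0,"jaw":0.8},{"x":0,"y":0,"z":0,"rx":0,"ry":0,"rz":0,"jaw":1.6},{"x":0,"y":0,"z":0,"rx":0,"ry":0,"rz":0,"jaw":2.4},{"x":0,"y":0,"z":0,"rx":0,"ry":0,"rz":0,"jaw":3.5}])

```text
clock: 19.3
tool_pos: [0.49, -0.0766, 0.0521]
eef_rot: [0.677, 0.736, 0.0, -0.001]
contact_force: [-0.6, 0.7, 0.5]
opening: 0.341
finger_force: 0.0
```

Request:
send_rows(motion=[{"x":0,"y":0,"z":0,"rx":0,"ry":0,"rz":0,"jaw":4},{"x":0,"y":0,"z":0,"rx":0,"ry":0,"rz":0,"jaw":4},{"x":0,"y":0,"z":0,"rx":0,"ry":0,"rz":0,"jaw":4},{"x":0,"y":0,"z":-0.5,"rx":0,"ry":0,"rz":0,"jaw":4},{"x":0,"y":0,"z":-1.5,"rx":0,"ry":0,"rz":0,"jaw":4}])

```text
clock: 19.8
tool_pos: [0.4898, -0.0775, 0.0718]
eef_rot: [0.678, 0.735, -0.001, -0.001]
contact_force: [-0.6, -0.4, 1.0]
opening: 0.454
finger_force: 0.0
```

Request:
send_rows(motion=[{"x":0,"y":0,"z":-3,"rx":0,"ry":0,"rz":0,"jaw":4},{"x":0,"y":0,"z":-3,"rx":0,"ry":0,"rz":0,"jaw":4},{"x":0,"y":0,"z":-3,"rx":0,"ry":0,"rz":0,"jaw":4},{"x":0,"y":0,"z":-2,"rx":0,"ry":0,"rz":0,"jaw":4},{"x":0,"y":0,"z":0,"rx":0,"ry":0,"rz":0,"jaw":4}])

```text
clock: 20.3
tool_pos: [0.492, -0.0778, 0.1848]
eef_rot: [0.678, 0.735, 0.002, 0.002]
contact_force: [1.0, 0.7, -0.4]
opening: 0.451
finger_force: 0.0
```

```bash
python3 - <<'E'
from plant import *
from h import *
d=snapshot('wrist');pickle.dump(d,open('w5.pkl','wb'));s=snapshot('scene')
f=lambda im,w,h:cv2.resize(im,(w,h),interpolation=cv2.INTER_CUBIC)
cv2.imwrite('pics/w5.png',np.hstack([f(d['img'][100:300,220:420],440,440),f(s['img'][140:230,280:370],360,440)])[...,::-1])
print(get_state()['contact_force'])
E
```

```text
[-0.48200201  0.41975782 -0.85794195]
```

View pics/w5.png

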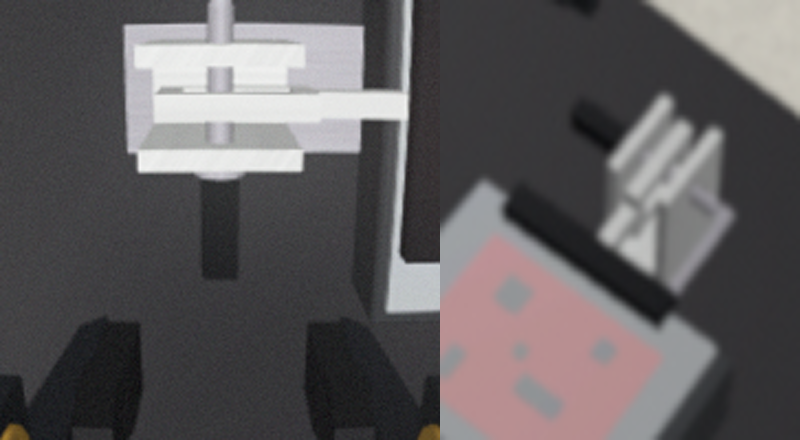

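The pin passes both ears and the lug, and the collar sits under the near ear at (219,176). I'll check the gap numerically from the grip's end at row 278.

```bash
python3 - <<'E'
from h import *
d=pickle.load(open('w5.pkl','rb'))
for px,z in(((220,278.5),67),((220,171.5),78)):
    q=(np.array(px)+.5)/2.2-.5+[220,100]
    print(least_squares(lambda v:proj(d,T(F,[(v[0],v[1],z)]),True)[0]-q,[-146,-50]).x.round(2))
E
```

```text
[-147.59  -68.81]
[-147.51  -22.81]
```

```bash
python3 -c "
from plant import *
print(finish_job())"
```

```text
the job is handed in; nothing more can be done
None
```

The lid is pressed fully down and the pin is home through both ears and the lug, collar against the ear and released; the job was handed in at about 20 s of the 72 s allowed, no verdict was returned, and the arm went nowhere near the mug, meter and tray (not re-checked in a final picture).

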